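Index the carousel and take the top bearing cap off its stack

ROBOT

A 6-joint arm with a two-finger parallel gripper is mounted at the origin on a cart in front of the work surface, level with it; the furniture and walls round the work are solid. World frame = base frame: x ahead of the robot, y to its left, z up, the work surface at z = 0. Lengths are in mm, angles in rad, forces in N, time in s.
With the tool pointing down it reaches from about 400 to 925 mm from the base axis. Payload 12.5 kg.
Tool frame: the origin (TCP) lies midway between the tips of the shut fingers; the grasp point (between the pads) lies 19 mm behind it; z points along the fingers, y is the line along which they close (so a half turn about z gives the same grasp; the last joint's range is limited). The gripper opens to 95 mm and grips with 3 to 60 N. Pads are 20 mm wide; open, the fingers measure 119 mm over their backs; the gripper's body (75 mm by 180 mm) begins 59 mm behind the grasp point.
Start: joints at [-1.425, 0.491, 1.559, -0, 1.092, -0.106], TCP at [155.74, -605.303, 214.661] pointing down, gripper open.
Joint ranges: [-3.1, 3.1], [-0.84, 2.19], [0.05, 2.79], [-1.13, 4.28], [0.06, 2.93], [-2.69, 2.69]. Speed limits (rad/s): [2.22, 2.22, 2.79, 3.14, 3.14, 3.14].

INTERFACE

Orientations are given as [roll, pitch, yaw] about the fixed x, y, z axes, in that order (R = Rz(yaw) Ry(pitch) Rx(roll)).
In Python, from cell import state, read_camera, camera_info, env gives the robot as it stands.
- The arm moves only by the tool move_arm, never from a script. Its argument "commands" is a list of rows, each a list of 3 entries, a list of its own where there are three numbers: the shift along the world's x, y, z in cm, then the turn, a rotation vector about the world's x, y, z in degrees, then the opening, from 0 (shut) to 1 (fully open). A call has 1 to 10 rows; each row shifts and turns the commanded pose from where the row before left it; what a row does not reach is not made up. A row lasts 1/10 s, in which the tool goes at most 50 mm and 8.59 degrees, less where a joint would pass 70% of its speed; a pose out of reach is approached as far as the arm can. A call with a gripper value outside its range is refused whole. The fingers move at their own pace and stop on an object; the grip force is fixed at half the most. Time passes only in rows, so rows that do not move let the fingers close. It gives the time, the measured TCP pose, the force, the opening and the grip force at its end, in the units of the state.
- state(): the state, without advancing time (a new reading comes with each control period).
- read_camera(name): name is "scene" or "top" or "wrist"; returns the picture (384x512x3 uint8, blue, green, red); there is no depth.
- camera_info(name): a dict with "K" (3x3 intrinsics, pixels), "cam_to_world" (4x4, takes a point from camera to world coordinates). Camera axes: x right, y down, z forward; pixel columns grow to the right and rows downward; lengths in mm; the calibration is good to about 2 mm. A picture is of the moment at which its call begins: read the wrist's pose just before it. camera_info takes no time and is no camera call; for the wrist camera it gives the pose at the moment of the call.
- env.job_done(): hands the job in; it is judged then, once.
The state is a dict: "t": time; "joints": joint angles; "qvel": joint speeds; "tau": joint torques, N m; "eef_pos": TCP position; "tcp_rot": TCP orientation; "ft_force": force on the tool from outside, world axes, zero at the start; "moment": the same for the moment, N m; "opening": opening from 0.0 (shut) to 1.0 (fully open); "grip_force": force on a finger pad.
Only numpy, scipy, OpenCV 4.12 (cv2) and the standard library are available. Lean on these libraries where they do the work, as an engineer would, in place of code of your own. Each camera call takes 0.05 s, during which the arm holds its last target. There are 200 camera calls.

TASK

Turn the parts carousel (its upright posts are there to be pushed) until the stack of two bearing caps stands at the pointer and the table has clicked into its detent there. Let go of the table, then lift only the top cap off the stack and set it down (do not drop it) right way up on the floor of the parts tray. Leave the lower cap, the other caps and the carousel as they are, and do not disturb the black filter cover.

Things in the scene. Friction and masses are not known exactly. Their poses are not given: they have to be found in the camera images.
- table (a joint): Turn of the carousel's table, rad, positive anticlockwise from above, 0 at the start; turns without end either way. A sprung roller in the block at the pointer clicks between pairs of index pins under the rim: a detent every 1.0472 rad (60 degrees) from 0. Each draws the table in over the last 5 degrees and takes about 5 N at a post to enter or leave; between detents the table stays put.
- axis (a point): Centre of the carousel (fixed base), on the upper face of its table, a dark steel disc of 270 mm diameter, face 40 mm above the bench. Six stations every 60 degrees at 75 mm radius, each a spigot (28 mm diameter, 5 mm high). Six upright round steel push posts, 12 mm diameter, tops 46 mm above the face, at 120 mm radius, midway between stations. Low hub in the middle, 52 mm wide, 12 mm high.
- pickup (a point): Place of the station at the pointer: 75 mm from the axis, at the table's upper face; its x axis points from the pointer to the carousel's axis, z up. The pointer is a square steel plate, corner towards the table, on a fixed grey block outside the rim (143 to 190 mm from the axis, 46 mm wide, 45 mm high). An empty station stands here at the start.
- cap_low: Lower cap of the stack of two, on a station away from the pointer. All four caps are alike: plain aluminium, flange 60 mm diameter, 8 mm thick, round boss 28 mm diameter above it, 30 mm high in all; bore below (32 mm wide, 6 mm deep) sits over a spigot or another cap's boss. Origin: centre of the flange's underside; z up along the boss.
- cap_top: Upper cap of the stack, resting loosely over the boss of the lower one, its underside 24 mm above that of the lower cap. Same shape; origin at the centre of the flange's underside, z up. Its boss can be gripped from above, 8 to 30 mm above its origin. Mass about 0.12 kg.
- cap_a: A single cap on another station, same shape and origin; stays on the table.
- cap_b: A second single cap on another station, same shape and origin; stays on the table.
- parts_tray: Loose open-topped rectangular tray of translucent plastic on the bench to one side of the carousel, 138 mm along its x, 198 mm along its y, 60 mm high, inside about 120 by 180 mm, floor 2 mm thick. Origin: centre of its underside.
- filter_cover: Black air filter cover with a red knob, 74 by 125 by 49 mm, lying on the bench on the other side of the carousel. Origin: centre of its underside.
Not all that is in view belongs to the job. What is shaped like the cap_top but blue or yellow is not meant.

How it is judged (in metres and radians):
On the way, in this order (a step that is already met when the one before it is completed fails the run):
1. the stack stands at the pointer, both caps in place, with the table at rest in its detent and the robot off it (horizontal distance between cap_low and pickup below 0.006 m and z of cap_low in the frame of pickup below 0.004 m and velocity of joint table between -0.05 and 0.05 rad/s and contact force between each of the arm, the fingers and carousel_base below 0.1 N and z of cap_top in the frame of cap_low below 0.03 m and horizontal distance between cap_top and cap_low below 0.008 m), for 0.3 s.
2. the top cap is lifted clear of the lower one, which stays at the pointer (horizontal distance between cap_low and pickup below 0.006 m and z of cap_low in the frame of pickup below 0.004 m and z of cap_top in the frame of cap_low above 0.045 m), for 0.1 s.
At the end, for the whole second after the job is handed in: Lower cap seated on the table within 6 mm of the pick-up place, table at rest; top cap at rest flat on the floor of the tray (tilt under 0.1 rad, underside under 8 mm above the tray's), tray flat on the bench; the two single caps still flat on their stations (horizontal distance between cap_low and pickup below 0.006 m and z of cap_low in the frame of pickup below 0.004 m and velocity of joint table between -0.05 and 0.05 rad/s and horizontal distance between cap_a and axis between 0.068 and 0.082 m and z of cap_a in the frame of axis between -0.004 and 0.004 m and angle between each of cap_a, cap_b's own z axis and vertical below 0.08 rad and horizontal distance between cap_b and axis between 0.068 and 0.082 m and z of cap_b in the frame of axis between -0.004 and 0.004 m and angle between cap_top's own z axis and vertical below 0.1 rad and z of cap_top in the frame of parts_tray between -0.004 and 0.008 m and x of cap_top in the frame of parts_tray between -0.06 and 0.06 m and y of cap_top in the frame of parts_tray between -0.09 and 0.09 m and angle between parts_tray's own z axis and vertical below 0.06 rad and height (world z) of parts_tray below 0.006 m and linear speed of cap_top below 0.02 m/s); the robot touches nothing.
It fails at once if the lower cap is lifted off its station (more than 4 mm off the table) (z of cap_low in the frame of axis above 0.004 m).
It fails at once if the top cap is dropped: it moves at over 0.5 m/s with no finger on it (linear speed of cap_top above 0.5 m/s and contact force between the fingers and cap_top below 0.05 N).
It fails at once if the filter cover is shifted by more than 30 mm (distance of filter_cover from where it was at the start of the episode above 0.03 m).
It also fails if it takes over 72 s, if anything falls off the work surface, if the arm or the gripper's body presses on something with over 40 N, if the wrist force passes 120 N, or if a joint passes its speed limit or range.

## Working session

There is one attempt and no reset: what is moved stays moved. The work goes in short steps, Python scripts to look and compute and a tool call to move; the robot and the scene stay as the last step left them, time stands still between calls to the robot, and variables do not carry over. Pictures are saved under pics/ and viewed, at most 13 in all, crops included, and the job is handed in when it is done.

Besides the shell and the picture viewer there is one more tool, called after "Emit:" as name(argument=value, ...) on one line, values as JSON. move_arm: Moves the arm, as the interface text tells. Its arguments: {"type":"object","properties":{"commands":{"type":"array"}},"required":["commands"]}

```bash
mkdir -p pics; ls
python3 - <<'E'
from cell import *
import cv2,numpy as np
for n in("scene","top"):
    cv2.imwrite(f"pics/{n}0.png",read_camera(n)); i=camera_info(n); print(n,np.round(i["K"],1).tolist(),np.round(i["cam_to_world"],3).tolist())
s=state();print(s)
E
```

```text
pics
scene [[492.1, 0.0, 263.7], [0.0, 492.1, 191.9], [0.0, 0.0, 1.0]] [[0.679, -0.353, 0.643, -431.212], [-0.734, -0.315, 0.602, -894.839], [-0.01, -0.881, -0.474, 745.378], [0.0, 0.0, 0.0, 1.0]]
top [[476.9, 0.0, 260.5], [0.0, 476.9, 192.3], [0.0, 0.0, 1.0]] [[0.014, -0.985, 0.174, 234.026], [-1.0, -0.018, -0.025, -8.957], [0.027, -0.174, -0.984, 1568.676], [0.0, 0.0, 0.0, 1.0]]
{'t': 0.1, 'joints': array([-1.42460933e+00,  4.91502379e-01,  1.55938005e+00, -3.69270031e-05,
        1.09167916e+00, -1.05597363e-01]), 'qvel': array([-6.73831519e-05, -2.01003115e-03, -2.68281299e-03,  4.83289856e-04,
       -2.12161587e-04, -5.33997097e-04]), 'tau': array([ 2.36263128e-03, -6.13624477e+01, -2.58606577e+01,  6.93905982e-02,
        4.69979353e-02, -5.93243863e-05]), 'eef_pos': array([ 155.6925591 , -605.08476679,  214.12116702]), 'tcp_rot': array([-3.14062566e+00, -6.95568718e-05,  2.51801367e-01]), 'ft_force': array([ 0.16009995, -0.53965945,  0.47872328]), 'moment': array([ 0.00553562, -0.01816608, -0.0083144 ]), 'grip_force': 0.0, 'opening': 0.9984263172308098}
```

View pics/scene0.png

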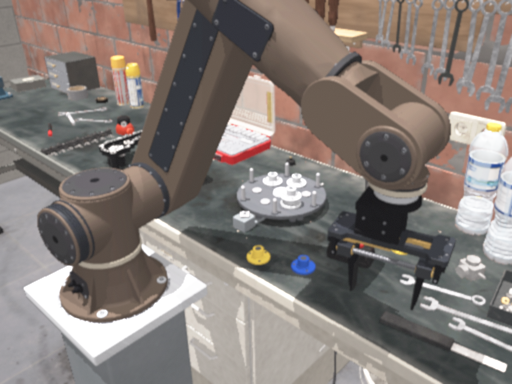

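View pics/top0.png

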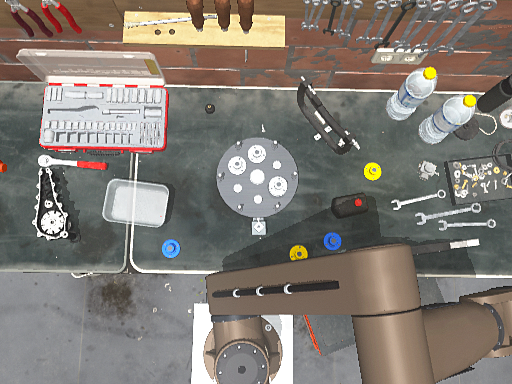

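The top view shows the carousel at (258,177), with caps at (237,165), (257,154) and (279,185). The pointer is at (258,226), the tray at (137,203) and the filter cover at (350,205). Blue and yellow look-alikes are at (171,248), (332,241), (298,253) and (373,171), and are not wanted. The stack looks like (279,185) in the top view, which is (290,197) in the scene view. I'll check that in a close crop.

```bash
cat > h.py <<'E'
import numpy as np,cv2
from cell import *
def cast(n,uv,z,info=None):
    i=info or camera_info(n);K=np.array(i["K"]);T=np.array(i["cam_to_world"])
    d=T[:3,:3]@np.linalg.solve(K,[uv[0],uv[1],1]);o=T[:3,3]
    return (o+d*(z-o[2])/d[2])
def proj(n,p,info=None):
    i=info or camera_info(n);K=np.array(i["K"]);T=np.array(i["cam_to_world"])
    c=K@(T[:3,:3].T@(np.array(p)-T[:3,3]));return c[:2]/c[2]
E
python3 - <<'E'
from h import *
a=cv2.imread("pics/scene0.png")[145:240,225:335];b=cv2.imread("pics/top0.png")[130:240,205:315]
r=lambda x:cv2.resize(x,(400,400),interpolation=cv2.INTER_CUBIC)
cv2.imwrite("pics/c1.png",np.hstack([r(a),r(b)]))
top=cv2.imread("pics/top0.png")
for n,uv,z in[("axis",(258,177),52),("cA",(237,165),30+40),("cB",(257,154),70),("st",(279,185),94),("ptr",(258,226),45)]:print(n,cast("top",uv,z).round())
print([cast("top",p,60).round() for p in((108,180),(172,183),(167,228),(103,220))])
E
```

```text
axis [553. -38.  52.]
cA [587.  31.  70.]
cB [625. -33.  70.]
st [ 520. -104.   94.]
ptr [394. -40.  45.]
[array([532., 442.,  60.]), array([526., 238.,  60.]), array([381., 247.,  60.]), array([403., 449.,  60.])]
```

View pics/c1.png

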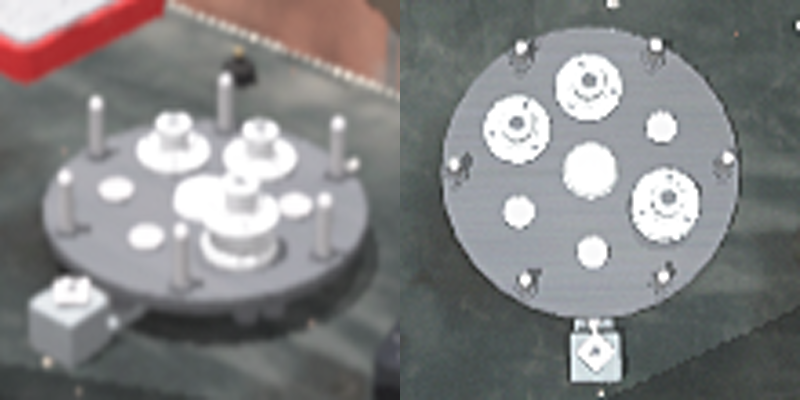

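The stack is at the lower right of the top view, −60° from the pointer, and the pointer faces the robot. The table therefore has to turn −60°, clockwise. I'll straddle the post at 150° with partly opened fingers and carry it round to 90°, since the stations next to it are empty. First I'll refine the axis and post positions.

Run:
```python
from h import *
t=cv2.imread("pics/top0.png")
u=lambda x,y:(205+(x-400+.5)*.275-.5,130+(y+.5)*.275-.5)
for n,p,z in[("disc",(591,172),40),("hub",(590,170),52),("spig_ptr",(592,251),45),("stack",(669,196),94),("ptr",(594,352),47)]+[("post",p,86) for p in((520,47),(656,44),(728,157),(664,274),(525,280),(453,163))]:
    print(n,np.round(u(*p),1),cast("top",u(*p),z).round(1))
g=cv2.cvtColor(t,cv2.COLOR_BGR2GRAY)[165:240,90:185]
m=cv2.morphologyEx((g>150).astype('uint8'),cv2.MORPH_OPEN,np.ones((5,5)))
c=max(cv2.findContours(m,0,2)[0],key=cv2.contourArea);r=cv2.minAreaRect(c);b=cv2.boxPoints(r)+[90,165];print(r,b.round(1).tolist())
for z in(0,60):print(z,[cast("top",p,z).round().tolist() for p in b])
```

```text
disc [257.2 176.9] [555.8 -35.3  40. ]
hub [256.9 176.4] [555.1 -34.2  52. ]
spig_ptr [257.4 198.7] [482.9 -37.2  45. ]
stack [278.6 183.5] [ 524.5 -102.4   94. ]
ptr [258.  226.4] [392.6 -40.3  47. ]
post [237.6 142.6] [657.7  29.9  86. ]
post [275.  141.7] [663.  -90.4  86. ]
post [294.8 172.8] [ 561.9 -154.5   86. ]
post [277.2 205. ] [457.2 -99.1  86. ]
post [239.  206.6] [449.8  21.   86. ]
post [219.2 174.5] [551.8  86.   86. ]
((46.128822326660156, 37.783843994140625), (60.99355697631836, 43.15145492553711), 7.594643592834473) [[103.0, 220.1], [108.8, 177.4], [169.2, 185.4], [163.5, 228.2]]
0 [[410.0, 467.0, 0.0], [553.0, 458.0, 0.0], [530.0, 257.0, 0.0], [386.0, 269.0, 0.0]]
60 [[403.0, 449.0, 60.0], [541.0, 440.0, 60.0], [518.0, 246.0, 60.0], [381.0, 258.0, 60.0]]
```

Emit:
move_arm(commands=[[[4,3,0],[0,0,8.5],0.32],[[4,3,0],[0,0,8.5],0.32],[[3.5,3.5,0],[0,0,8.5],0.32],[[3,4,0],[0,0,8.5],0.32],[[3,4,0],[0,0,8.5],0.32],[[3,4,0],[0,0,8.5],0.32],[[2,4.5,0],[0,0,8.5],0.32],[[2,4.5,0],[0,0,8.5],0.32],[[1,4.5,0],[0,0,8.5],0.32],[[1,4.5,0],[0,0,8.5],0.32]])

```text
t: 1.1
eef_pos: [420.9, -208.3, 214.5]
tcp_rot: [-3.141, -0.0, 1.742]
ft_force: [0.8, 0.4, 0.1]
opening: 0.326
grip_force: 0.0
```

Emit:
move_arm(commands=[[[0,4,-1],[0,0,8.5],0.32],[[0,4,-1],[0,0,8.5],0.32],[[0.5,4,-1],[0,0,8.5],0.32],[[0.5,4,-1],[0,0,8.5],0.32],[[1,4,-1],[0,0,8.5],0.32],[[0.9,2.9,-1],[0,0,8.5],0.32],[[0,0,0],[0,0,1.2],0.32],[[0,0,0],[0,0,0],0.32]])

```text
t: 1.9
eef_pos: [449.6, 19.1, 154.4]
tcp_rot: [-3.141, -0.001, 2.647]
ft_force: [-0.2, 0.9, -0.1]
opening: 0.319
grip_force: 0.0
```

Run:
```python
from h import *
i=camera_info("wrist");im=read_camera("wrist");cv2.imwrite("pics/w1.png",im)
s=state();print(s["eef_pos"],s["tcp_rot"],s["joints"].round(2))
for p in[(449.9,21.3,86),(556,-34.7,52),(449.9,21.3,40)]:print(proj("wrist",p,i))
print(np.round(i["cam_to_world"],2).tolist())
```

```text
[449.60020235  18.45141231 154.6452    ] [-3.14141217e+00 -2.94377337e-04  2.64499862e+00] [-0.11  0.33  2.04 -0.    0.77 -1.18]
[257.43770569 197.43360967]
[257.94858658 286.39640819]
[257.18524334 184.19226385]
[[0.47, 0.85, 0.24, 380.32], [0.88, -0.46, -0.13, 57.01], [-0.0, 0.28, -0.96, 324.51], [0.0, 0.0, 0.0, 1.0]]
```

View pics/w1.png

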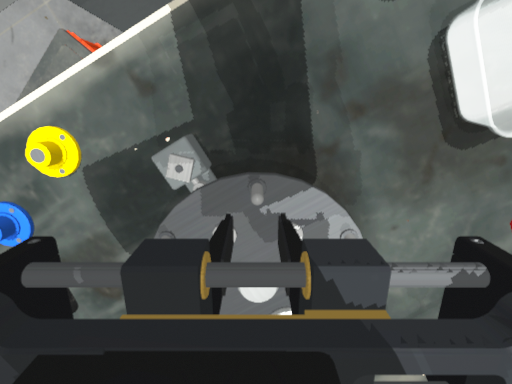

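The wrist view shows the post at (257,183–200), as predicted, centred between the fingers at (228 and 285). I'll go down to straddle it.

Emit:
move_arm(commands=[[[0,0.3,-2],[0,0,0.5],0.32],[[0,0,-2.5],[0,0,0],0.32],[[0,0,-2.5],[0,0,0],0.32],[[0,0,-2.5],[0,0,0],0.32],[[0,0,0],[0,0,0],0.32]])

```text
t: 2.45
eef_pos: [448.6, 20.7, 58.0]
tcp_rot: [-3.14, -0.004, 2.652]
ft_force: [-0.4, 0.1, 0.2]
opening: 0.322
grip_force: 0.0
```

Run:
```python
import numpy as np
# arc at 120 mm, chords: 4 deg per row, clockwise from 152.2
a=np.radians(152.2-np.arange(0,73,4)); p=120*np.c_[np.cos(a),np.sin(a)]
print((np.diff(p,axis=0)/10).round(2).tolist())
```

```text
[[0.42, 0.73], [0.47, 0.7], [0.51, 0.66], [0.56, 0.62], [0.6, 0.58], [0.64, 0.54], [0.68, 0.49], [0.71, 0.45], [0.74, 0.4], [0.76, 0.34], [0.79, 0.29], [0.8, 0.23], [0.82, 0.18], [0.83, 0.12], [0.84, 0.06], [0.84, 0.0], [0.84, -0.06], [0.83, -0.11]]
```

Emit:
move_arm(commands=[[[0.42,0.73,0],[0,0,-4],0.32],[[0.47,0.7,0],[0,0,-4],0.32],[[0.51,0.66,0],[0,0,-4],0.32],[[0.56,0.62,0],[0,0,-4],0.32],[[0.6,0.58,0],[0,0,-4],0.32],[[0.64,0.54,0],[0,0,-4],0.32],[[0.68,0.49,0],[0,0,-4],0.32],[[0.71,0.45,0],[0,0,-4],0.32],[[0.74,0.4,0],[0,0,-4],0.32],[[0.76,0.34,0],[0,0,-4],0.32]])

```text
t: 3.45
eef_pos: [510.9, 76.2, 61.2]
tcp_rot: [3.141, 0.0, 1.952]
ft_force: [-1.9, 0.7, -1.3]
opening: 0.32
grip_force: 0.6
```

Run:
```python
from h import *
s=state();print(s["eef_pos"],s["tcp_rot"],s["ft_force"])
r=s["eef_pos"][:2]-[556,-34.7];print(np.degrees(np.arctan2(r[1],r[0])),np.hypot(*r))
a=read_camera("scene")[130:250,215:345];b=read_camera("top")[130:240,205:315]
f=lambda x:cv2.resize(x,(400,400),interpolation=cv2.INTER_CUBIC)
cv2.imwrite("pics/c2.png",np.hstack([f(a),f(b)]))
```

```text
[510.93745702  76.21803927  61.18897274] [3.14118557e+00 9.83030030e-05 1.95180139e+00] [-1.86464211  0.66386902 -1.2616581 ]
112.11037480016712 119.72236304979367
```

View pics/c2.png

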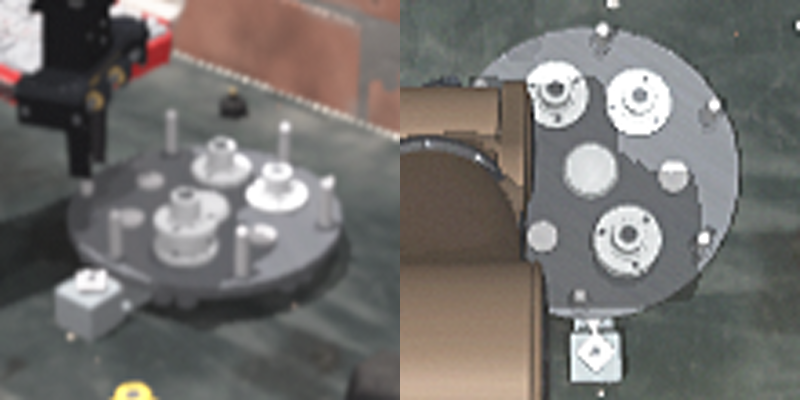

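The table has turned about 35° and the caps are all still seated. I'll carry on, slowing near the end.

Emit:
move_arm(commands=[[[0.79,0.29,0],[0,0,-4],0.32],[[0.8,0.23,0],[0,0,-4],0.32],[[0.82,0.18,0],[0,0,-4],0.32],[[0.42,0.08,0],[0,0,-2],0.32],[[0.42,0.06,0],[0,0,-2],0.32],[[0.42,0.05,0],[0,0,-2],0.32],[[0.42,0.03,0],[0,0,-2],0.32],[[0.21,0.01,0],[0,0,-1],0.32],[[0.21,0,0],[0,0,-1],0.32],[[0,0,0],[0,0,0],0.32]])

```text
t: 4.55
eef_pos: [556.3, 85.7, 60.2]
tcp_rot: [3.14, -0.0, 1.573]
ft_force: [-0.0, 0.5, 0.1]
opening: 0.319
grip_force: 0.0
```

Run:
```python
from h import *
s=state();print(s["ft_force"])
r=s["eef_pos"][:2]-[556,-34.7];print(np.degrees(np.arctan2(r[1],r[0])),np.hypot(*r))
i=camera_info("wrist");w=read_camera("wrist");a=w[150:300,170:345]
b=read_camera("top")[130:240,205:315]
f=lambda x:cv2.resize(x,(400,400),interpolation=cv2.INTER_CUBIC)
cv2.imwrite("pics/c3.png",np.hstack([f(a),f(b)]))
```

```text
[-0.00569634  0.47594855  0.06768928]
89.84492930844478 120.44705698396125
```

View pics/c3.png

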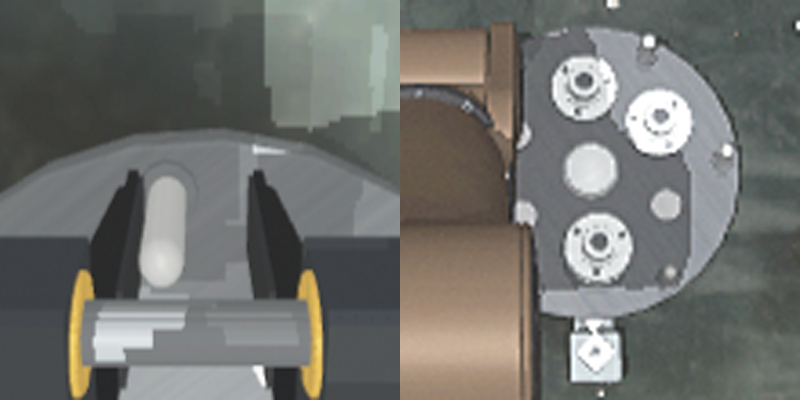

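The stack is near the pointer, but comparing post positions the table still looks about 3° short of its detent. I'll nudge it further and measure.

Emit:
move_arm(commands=[[[0.2,0,0],[0,0,-1],0.32],[[0.2,-0.01,0],[0,0,-1],0.32],[[0.1,-0.01,0],[0,0,0],0.32],[[0,0,0],[0,0,0],0.32]])

```text
t: 5.05
eef_pos: [561.1, 85.9, 59.6]
tcp_rot: [3.141, -0.0, 1.538]
ft_force: [0.6, -0.3, 0.9]
opening: 0.323
grip_force: 0.0
```

Run:
```python
from h import *
s=state();print(s["ft_force"],s["eef_pos"])
i=camera_info("wrist");w=read_camera("wrist");cv2.imwrite("pics/w4.png",w);a=w[150:300,170:345]
for d in (0,-3):
  g=np.radians(92.2+d);p=(556+120*np.cos(g),-34.7+120*np.sin(g));print(d,proj("wrist",(*p,86),i),proj("wrist",(*p,40),i))
t=read_camera("top");cv2.imwrite("pics/t4.png",t);b=t[130:240,205:315]
f=lambda x:cv2.resize(x,(400,400),interpolation=cv2.INTER_CUBIC)
cv2.imwrite("pics/c4.png",np.hstack([f(a),f(b)]))
```

```text
[ 0.57429782 -0.3009226   0.85724406] [561.10974822  85.93464699  59.60318727]
0 [239.03112164 250.58523058] [242.50593622 219.90424097]
-3 [249.68809726 250.15465554] [250.86308768 219.55504599]
```

View pics/c4.png

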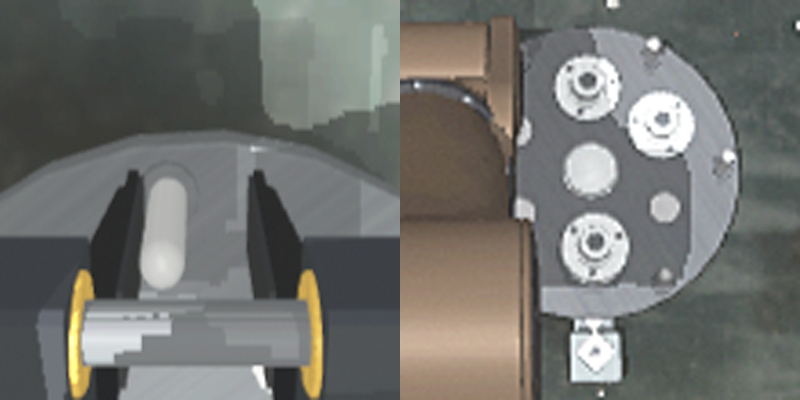

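The table is now within about 0.5° of its detent. I'll back the fingers off to centre on the post so the detent can settle it, then compare.

Emit:
move_arm(commands=[[[-0.4,0,0],[0,0,1],0.32],[[-0.4,0,0],[0,0,1],0.32],[[0,0,0],[0,0,0],0.32],[[0,0,0],[0,0,0],0.32]])

```text
t: 5.55
eef_pos: [552.7, 85.9, 59.7]
tcp_rot: [3.141, 0.0, 1.573]
ft_force: [0.9, 0.1, 0.9]
opening: 0.322
grip_force: 0.0
```

Run:
```python
from h import *
s=state();print(s["ft_force"],s["eef_pos"])
t=read_camera("top");cv2.imwrite("pics/t5.png",t)
def blobs(n):
    im=cv2.imread(n); g=cv2.cvtColor(im,cv2.COLOR_BGR2GRAY)
    out=[]
    for x,y in ((284.5,142),(294.8,173)):   # post tops
        x0,y0=int(x)-5,int(y)-5; 
        if n=="pics/top0.png" or 1:
            x0,y0=(270,137) if y<150 else (290,168)
            p=g[y0:y0+11,x0:x0+11].astype(float);w=np.clip(p-170,0,None);yy,xx=np.mgrid[:11,:11]
            out.append((round(x0+(w*xx).sum()/w.sum(),2),round(y0+(w*yy).sum()/w.sum(),2)))
    return out
for n in("top0","t4","t5"):print(n,blobs(f"pics/{n}.png"))
```

```text
[0.87107426 0.10207035 0.85577204] [552.69777316  85.90737895  59.74868599]
top0 [(np.float64(274.97), np.float64(141.93)), (np.float64(294.74), np.float64(172.94))]
t4 [(np.float64(274.2), np.float64(141.77)), (np.float64(294.99), np.float64(172.43))]
t5 [(np.float64(274.21), np.float64(141.78)), (np.float64(294.99), np.float64(172.45))]
```

The fingers are off the posts, there is no force on them and the table didn't move. It is within about 1° (1.3 mm at the cap) of the detent. I'll lift, open wider and go above the stack.

Emit:
move_arm(commands=[[[0,0,4],[0,0,0],0.32],[[0,0,4.5],[0,0,0],0.32],[[0,0,4.5],[0,0,0],0.6],[[-1.5,-3,0],[0,0,0],0.6],[[-1.5,-3,0],[0,0,0],0.6],[[-1.5,-3,0],[0,0,0],0.6],[[-1.5,-2,0],[0,0,0],0.6],[[-1.2,-1.3,0],[0,0,0],0.6],[[0,0,0],[0,0,0],0.6],[[0,0,0],[0,0,0],0.6]])

```text
t: 6.6
eef_pos: [481.2, -37.1, 189.9]
tcp_rot: [3.141, 0.0, 1.572]
ft_force: [0.0, -0.4, 1.1]
opening: 0.598
grip_force: 0.0
```

Run:
```python
from h import *
s=state();print(s["eef_pos"],s["tcp_rot"])
i=camera_info("wrist");w=read_camera("wrist");cv2.imwrite("pics/w6.png",w)
for p in[(481,-37.3,94),(481,-37.3,72)]:print(proj("wrist",p,i))
```

```text
[481.15443873 -37.09159203 189.89120343] [3.14079991e+00 3.29582064e-05 1.57216738e+00]
[255.16098547 189.73115937]
[255.157046   183.98244224]
```

View pics/w6.png

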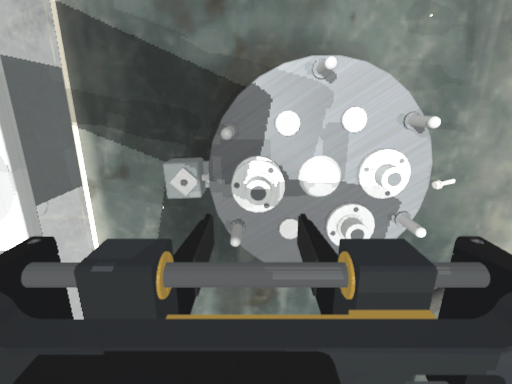

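Run:
```python
from h import *
i=camera_info("wrist")
w=cv2.imread("pics/w6.png");g=cv2.cvtColor(w,cv2.COLOR_BGR2GRAY)
m=(g>175).astype('uint8')
for c in cv2.findContours(m[150:222,145:400],0,2)[0]:
    if cv2.contourArea(c)>250:
        (x,y),r=cv2.minEnclosingCircle(cv2.convexHull(c));b=cv2.boundingRect(c);print((x+145,y+150),r,(b[0]+145,b[1]+150,b[2],b[3]))
P=[("cap",(258,184),72),("boss",(258,193.5),94),("hub",(320.5,176),52),("ptr",(184,182.5),47),("sp1",(288,123),45),("sp2",(354.5,119.5),45),("post92",(326,64),86)]
for n,p,z in P:print(n,cast("wrist",p,z,i).round(1))
```

```text
(351.0, 220.5) 23.00553321838379 (328, 204, 47, 18)
(183.578125, 181.5625) 13.654106140136719 (170, 168, 27, 28)
(373.0, 174.5) 35.72473907470703 (342, 150, 58, 50)
(285.5, 173.0) 57.31719970703125 (232, 150, 110, 63)
cap [484.3 -37.   72. ]
boss [484.1 -41.   94. ]
hub [557.1 -32.7  52. ]
ptr [396.6 -42.2  47. ]
sp1 [518.   26.8  45. ]
sp2 [592.5  30.8  45. ]
post92 [546.4  82.1  86. ]
```

The stack is at the pick-up place within about 2–3 mm, and the boss centre is at about (484,−39). I'll descend and grip the boss.

Emit:
move_arm(commands=[[[0.3,-0.2,-3],[0,0,0],0.6],[[0,0,-3],[0,0,0],0.6],[[0,0,-2.5],[0,0,0],0.6],[[0,0,-1.5],[0,0,0],0.6],[[0,0,-1.2],[0,0,0],0.6],[[0,0,0],[0,0,0],0.6],[[0,0,0],[0,0,0],0.45],[[0,0,0],[0,0,0],0.4],[[0,0,0],[0,0,0],0.36],[[0,0,0],[0,0,0],0.34]])

```text
t: 7.65
eef_pos: [484.0, -39.1, 78.2]
tcp_rot: [3.141, 0.0, 1.573]
ft_force: [0.6, 0.2, -0.2]
opening: 0.358
grip_force: 0.0
```

Emit:
move_arm(commands=[[[0,0,-0.15],[0,0,0],0.33],[[0,0,0],[0,0,0],0.31],[[0,0,0],[0,0,0],0.3],[[0,0,0],[0,0,0],0.29],[[0,0,0],[0,0,0],0.28],[[0,0,0],[0,0,0],0.25],[[0,0,0],[0,0,0],0.2],[[0,0,0],[0,0,0],0.2]])

```text
t: 8.45
eef_pos: [483.9, -39.1, 76.2]
tcp_rot: [3.141, 0.0, 1.573]
ft_force: [0.6, 1.3, -0.5]
opening: 0.286
grip_force: 30.0
```

It is gripped at an opening of about 28 mm with 30 N. I'll lift straight up, slowly at first.

Emit:
move_arm(commands=[[[0,0,0.3],[0,0,0],0.2],[[0,0,0.5],[0,0,0],0.2],[[0,0,1],[0,0,0],0.2],[[0,0,1.5],[0,0,0],0.2],[[0,0,2],[0,0,0],0.2],[[0,0,2],[0,0,0],0.2],[[0,0,2],[0,0,0],0.2],[[0,0,2],[0,0,0],0.2],[[0,0,0],[0,0,0],0.2],[[0,0,0],[0,0,0],0.2]])

```text
t: 9.45
eef_pos: [483.5, -39.0, 189.3]
tcp_rot: [3.141, 0.0, 1.573]
ft_force: [-0.7, 0.6, -1.8]
opening: 0.288
grip_force: 30.0
```

Run:
```python
from h import *
s=state();print(s["eef_pos"],s["ft_force"],s["opening"],s["grip_force"])
w=read_camera("wrist")[50:330,120:460];b=read_camera("scene")[100:280,180:400]
cv2.imwrite("pics/c7.png",np.hstack([cv2.resize(w,(400,330)),cv2.resize(b,(400,330))]))
```

```text
[483.51689165 -39.03965959 189.25868454] [-0.68302689  0.62205048 -1.81565346] 0.2876951971765773 29.999218583106995
```

View pics/c7.png

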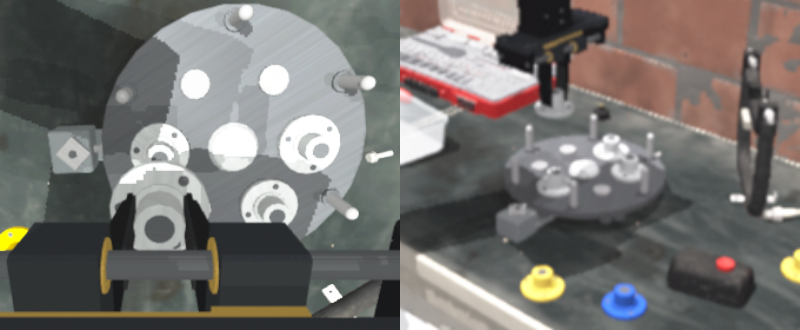

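The top cap is held level, and the lower cap is still at the pointer. Next I'll carry it over the tray.

Emit:
move_arm(commands=[[[-0.1,2,0],[0,0,0],0.2],[[-0.2,3.5,0],[0,0,0],0.2],[[-0.2,4.5,0],[0,0,0],0.2],[[-0.3,5,0],[0,0,0],0.2],[[-0.3,5,0],[0,0,0],0.2],[[-0.3,5,0],[0,0,0],0.2],[[-0.3,5,0],[0,0,0],0.2],[[-0.3,4.5,0],[0,0,0],0.2],[[-0.2,3,0],[0,0,0],0.2],[[0,1.2,0],[0,0,0],0.2]])

```text
t: 10.55
eef_pos: [460.8, 349.8, 187.8]
tcp_rot: [-3.14, 0.001, 1.576]
ft_force: [-0.1, -0.7, -2.1]
opening: 0.284
grip_force: 30.0
```

Run:
```python
from h import *
s=state();print(s["eef_pos"],s["ft_force"],s["opening"],s["grip_force"])
i=camera_info("wrist");w=read_camera("wrist");b=read_camera("scene")
for p in [(s["eef_pos"][0],s["eef_pos"][1],60),(461,348,2)]:print(proj("wrist",p,i))
c=cv2.cvtColor(w,cv2.COLOR_BGR2GRAY)
cv2.imwrite("pics/c8.png",np.hstack([w,cv2.resize(b[60:252,40:296],(256,384))]))
np.save("i8.npy",i,allow_pickle=True)
```

```text
[460.81138884 349.84058985 187.75855693] [-0.09396842 -0.67552845 -2.05085991] 0.28446444767567824 29.99927133321762
[255.58576566 181.39781024]
[255.75173723 171.54344001]
```

View pics/c8.png

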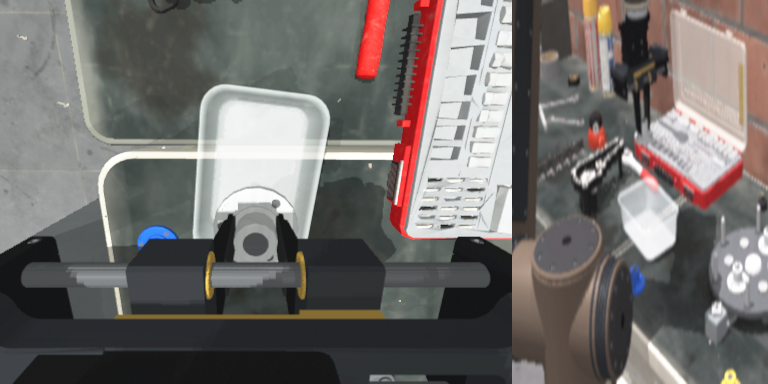

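Run:
```python
from h import *
i=np.load("i8.npy",allow_pickle=True).item()
for p in[(203,93),(329,100),(265,90),(197,181),(318,181)]:print(p,cast("wrist",p,60,i).round())
```

```text
(203, 93) [406. 444.  60.]
(329, 100) [537. 438.  60.]
(265, 90) [470. 447.  60.]
(197, 181) [395. 350.  60.]
(318, 181) [531. 351.  60.]
```

The rim measurement puts the tray centre at about (463,348), so the cap is over the middle. I'll descend.

Emit:
move_arm(commands=[[[0.1,-0.1,-1.5],[0,0,0],0.2],[[0.1,-0.1,-3],[0,0,0],0.2],[[0,0,-3],[0,0,0],0.2],[[0,0,-3],[0,0,0],0.2],[[0,0,-2.5],[0,0,0],0.2],[[0,0,-1.5],[0,0,0],0.2],[[0,0,-1],[0,0,0],0.2],[[0,0,-0.5],[0,0,0],0.2],[[0,0,0],[0,0,0],0.2]])

```text
t: 11.55
eef_pos: [463.9, 344.9, 29.0]
tcp_rot: [-3.141, 0.0, 1.572]
ft_force: [-0.1, -0.5, -1.8]
opening: 0.285
grip_force: 30.0
```

Emit:
move_arm(commands=[[[0,0,-0.5],[0,0,0],0.2],[[0,0,-0.4],[0,0,0],0.2],[[0,0,-0.3],[0,0,0],0.2],[[0,0,-0.1],[0,0,0],0.2],[[0,0,0],[0,0,0],0.2],[[0,0,0],[0,0,0],0.2]])

```text
t: 12.15
eef_pos: [463.8, 345.6, 16.3]
tcp_rot: [3.141, -0.0, 1.573]
ft_force: [0.5, -0.7, -1.8]
opening: 0.283
grip_force: 30.0
```

Emit:
move_arm(commands=[[[0,0,-0.1],[0,0,0],0.2],[[0,0,-0.05],[0,0,0],0.2],[[0,0,-0.05],[0,0,0],0.2],[[0,0,0],[0,0,0],0.2]])

```text
t: 12.55
eef_pos: [463.8, 345.5, 14.6]
tcp_rot: [3.141, -0.0, 1.573]
ft_force: [-0.9, -1.7, 4.3]
opening: 0.283
grip_force: 30.0
```

Force shows contact with the floor (+6 N). I'll open just enough to release the boss, then retreat upwards.

Emit:
move_arm(commands=[[[0,0,0],[0,0,0],0.32],[[0,0,0],[0,0,0],0.38],[[0,0,0],[0,0,0],0.45],[[0,0,0],[0,0,0],0.45],[[0,0,0.5],[0,0,0],0.45],[[0,0,2],[0,0,0],0.45],[[0,0,3],[0,0,0],0.45],[[0,0,4],[0,0,0],0.45],[[0,0,5],[0,0,0],0.45],[[0,-5,4],[0,0,0],0.45]])

```text
t: 13.55
eef_pos: [464.4, 308.7, 193.9]
tcp_rot: [3.137, -0.003, 1.576]
ft_force: [0.3, -0.7, 0.3]
opening: 0.449
grip_force: 0.0
```

Emit:
move_arm(commands=[[[0,-5,2],[0,0,0],0.45],[[0,-5,0],[0,0,0],0.45],[[0,0,0],[0,0,0],0.45],[[0,0,0],[0,0,0],0.45]])

```text
t: 13.95
eef_pos: [464.0, 209.3, 209.6]
tcp_rot: [3.141, -0.0, 1.571]
ft_force: [0.5, 0.2, -0.8]
opening: 0.451
grip_force: 0.0
```

Run:
```python
from h import *
s=state();print(s["eef_pos"],s["ft_force"],s["qvel"].round(3),s["t"])
w=read_camera("wrist")[20:320,20:492];b=read_camera("scene")[130:280,170:350]
cv2.imwrite("pics/c9.png",np.hstack([cv2.resize(w,(400,300)),cv2.resize(b,(390,300))]))
```

```text
[463.99273045 209.34745989 209.58805053] [ 0.51098065  0.24205956 -0.75985084] [ 0.038  0.024 -0.015  0.003 -0.     0.007] 13.95
```

View pics/c9.png

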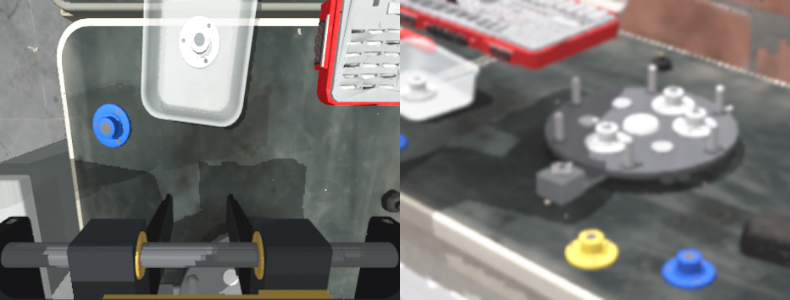

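The cap stands upright in the tray at (200,42). The lower cap is at the pointer, the two single caps are seated, and the robot is clear of everything. I'll hand the job in.

```bash
python3 -c "
from cell import env
print(env.job_done())"
```

```text
the job is handed in; nothing more can be done
None
```

I turned the carousel 60° clockwise to bring the stack to the pointer, set the top cap upright on the tray floor, and handed the job in at about 14 s; the hand-in returned no verdict, and my last table measurement was about 1° (1.3 mm at the cap) short of the exact detent, against the 6 mm allowed.

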